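Push the spare stage plate out over the end of the bench riser

ROBOT

A 7-joint arm with a two-finger parallel gripper is mounted at the origin on the work surface. World frame = base frame: x ahead of the robot, y to its left, z up, the work surface at z = 0. Lengths are in m, angles in rad, forces in N, time in s.
With the tool pointing down it reaches from about 0.425 to 0.95 m from the base axis. Payload 4.7 kg.
Tool frame: the origin (TCP) lies midway between the tips of the shut fingers; the grasp point (between the pads) lies behind it (env.grip_depth is the x of the grasp point in the tool frame, in m); x points along the fingers, y is the direction in which the jaws open and shut, and the axes are right-handed (so a half turn about x gives the same grasp; the last joint's range is limited). The gripper opens to 85 mm and grips with 20 to 120 N. Pads are 22 mm wide; open, the fingers measure 114 mm over their backs; the gripper's body (76 mm by 85 mm) begins 54 mm behind the grasp point. The pads swing forward as they close: fully open they stand 13 mm farther back than shut.
Start: joints at [1.245, 0.469, -0.049, 1.532, 0.024, 1.141, -0.082], TCP at [0.197, -0.645, 0.231] pointing down, gripper open.
Joint ranges: [-2.59, 2.59], [-0.33, 1.99], [-1.39, 1.29], [0.1, 2.45], [-1.04, 4.18], [0.21, 1.99], [-2.66, 2.66]. Speed limits (rad/s): [2.57, 2.57, 3.14, 3.14, 3.14, 3.14, 3.14].

INTERFACE

Orientations are given as a rotation vector (axis times angle).
In Python, from workcell import env, cams, finish_job gives the robot as it stands.
- The arm moves only by the tool drive_tool, never from a script. Its argument "moves" is a list of rows, each a list of 6 numbers: the shift along the tool's x, y, z in units of 500 mm (1.0 is 500 mm), then the turn, a rotation vector about the tool's x, y, z in units of 4 degrees (1.0 is 4 degrees). A call has 1 to 5 rows; each row shifts and turns the commanded pose from where the row before left it, along the tool's axes as they then stand; what a row does not reach is not made up. A row lasts 1/12 s, in which the tool goes at most 41.7 mm and 7.16 degrees, less where a joint would pass 70% of its speed; a pose out of reach is approached as far as the arm can. A call with a number of a shift or a turn outside -1 to 1 is refused whole. A call with a gripper value outside its range is refused whole. "hand" is the closure, from 0 (fully open) to 1 (shut), set as the call begins (left out, the last holds). The fingers move at their own pace and stop on an object; the grip force is fixed at half the most. Time passes only in rows, so rows that do not move let the fingers close. It gives the time, the measured TCP pose, the force and the opening at its end, in the units of the state.
- env.sense(): the state, without advancing time (a new reading comes with each control period).
- cams.capture(name): name is "side" or "top"; returns a dict with "img" (384x512x3 uint8, red, green, blue), "fx", "fy", "cx", "cy" (pixels), "dist" ([k1, k2, p1, p2, k3] as OpenCV has them; the pictures are not rectified), "position" and "orientation" of the camera in the world. Camera axes: x right, y down, z forward; pixel columns grow to the right and rows downward; lengths in m; the calibration is good to about 2 mm. A picture is of the moment at which its call begins. There is no depth.
- finish_job(): hands the job in, once; it reports no verdict.
The state is a dict: "clock": time; "q": joint angles; "dq": joint speeds; "joint_torque": joint torques, N m; "ee_pos": TCP position; "eef_rot": TCP orientation; "contact_force": force on the tool from outside, world axes, zero at the start; "moment": the same for the moment, N m; "gripper_width": finger opening in m.
Only numpy, scipy, OpenCV 4.12 (cv2) and the standard library are available. Lean on these libraries where they do the work, as an engineer would, in place of code of your own. Each camera call takes 0.05 s, during which the arm holds its last target. There are 200 camera calls.

TASK

The spare microscope stage plate lies loose on the white bench riser, too flat to get a finger under. Without picking it up, push it with the fingertips along the riser towards the open accessory case until about 3 cm of it sticks out past that end of the riser, and leave it lying flat with its long side snug against the riser's rear lip, so that it can be taken by its edge and packed. Leave everything else where it stands, and finish clear of the plate.

Things in the scene. Friction and masses are not known exactly. Their poses are not given: they have to be found in the camera images.
- stage_plate: Thin black rectangular metal plate, 130 mm long (its y), 90 mm wide (its x), 6 mm thick, 0.18 kg, loose, flat on the riser, roughly along it. Round 34 mm hole near the middle; on top two flat steel clips (1.5 mm thick), each held by a screw head (11 mm across, 6 mm tall) 32 mm to +x and 47 mm to +y or -y of the middle. Origin: centre of its underside; z up.
- riser: White sheet-metal shelf fixed to the bench, 360 mm long (its y), 210 mm deep (its x), flat top 60 mm above the bench. Along its rear (+x) edge, away from the robot, a lip 3 mm thick stands 18 mm above the top, inner face at x = 102 mm. Other edges open. Turned up to 0.22 rad. Origin: on the bench under its centre; y towards its left end.
- riser_left_end (a point): Middle of the riser's left (+y) end edge, at the height of its top.
- riser_right_end (a point): Middle of the riser's right (-y) end edge, at the height of its top.
- case: The open accessory case: a grey plastic tray 170 x 230 mm, 50 mm high, with cut-out dark foam inside (one cut-out is rectangular, of the plate's size), its lid laid back flat on the bench behind it (+x). Fixed, beyond the left or the right end of the riser (it changes sides; a beige photometer, 160 mm high, stands on the other side). Origin: centre of the tray's underside.
- oil_bottle: Bystander: small amber immersion-oil bottle, 26 mm across, 50 mm high, standing near a front corner of the riser's top. Origin: centre of its underside.
- eyepiece: Bystander: black spare eyepiece, 33 mm across, 46 mm high, standing near the other front corner of the riser's top. Origin: centre of its underside.
- slide_box: Bystander: grey closed slide box, 85 x 175 x 33 mm, on the bench behind the riser. Origin: centre of its underside.
- petri_dish: Bystander: clear petri dish, 90 mm across, 16 mm high, on the bench in front of the riser. Origin: centre of its underside.
- objective_can: Bystander: white plastic objective canister, 37 mm across, 55 mm high, on the bench. Origin: centre of its underside.
- screwdriver: Bystander: small screwdriver, 160 mm long, lying on the bench in front of the riser. Origin: under its middle.
- beaker: Bystander: empty glass beaker, 68 mm across, 85 mm high, on the bench. Origin: centre of its underside.
Things that resemble listed ones, but are neither listed nor needed, are in the scene too. Leave any red look-alike of the stage_plate alone.

How it is judged:
At the end, for the whole second after the job is handed in: The plate lies at rest and flat on the riser, 18 to 42 mm of its length out past the riser's end on the case's side, its rear side within 6 mm of the lip and parallel to it within 0.06 rad (((y of case in the frame of riser above 0 m and y of stage_plate in the frame of riser between 0.133 and 0.157 m) or (y of case in the frame of riser below 0 m and y of stage_plate in the frame of riser between -0.157 and -0.133 m)) and x of stage_plate in the frame of riser above 0.051 m and angle between the y axis of stage_plate and the y axis of riser, either way round below 0.06 rad and angle between stage_plate's own z axis and vertical below 0.04 rad and z of stage_plate in the frame of riser between 0.057 and 0.064 m and linear speed of stage_plate below 0.01 m/s); the robot touches nothing.
It fails at once if the plate is lifted more than 10 mm off the riser (z of stage_plate in the frame of riser above 0.07 m).
It fails at once if the plate is tipped up or falls off the riser (angle between stage_plate's own z axis and vertical above 0.2 rad or z of stage_plate in the frame of riser below 0.045 m).
It fails at once if a bystander is moved more than 15 mm (distance of any of oil_bottle, eyepiece, slide_box, petri_dish, objective_can, screwdriver, beaker from where it was at the start of the episode above 0.015 m).
It also fails if it takes over 64 s, if anything falls off the work surface, if the arm or the gripper's body presses on something with over 40 N, if the wrist force passes 120 N, or if a joint passes its speed limit or range.

## Working session

There is one attempt and no reset: what is moved stays moved. The work goes in short steps, Python scripts to look and compute and a tool call to move; the robot and the scene stay as the last step left them, time stands still between calls to the robot, and variables do not carry over. Pictures are saved under pics/ and viewed, about 8 in all and at most 12, crops included, and the job is handed in when it is done.

Besides the shell and the picture viewer there is one more tool, called after "Emit:" as name(argument=value, ...), one argument or row to a line, values as JSON. drive_tool: Moves the arm, as the interface text tells. Its arguments: {"type":"object","properties":{"moves":{"type":"array"},"hand":{"type":"number"}},"required":["moves"]}

```bash
mkdir -p pics; ls
cat > h.py <<'E'
import numpy as np, cv2
from scipy.spatial.transform import Rotation as R
from workcell import env, cams, finish_job
def cap(name, fn=None):
    c=cams.capture(name)
    if fn: cv2.imwrite('pics/'+fn, cv2.cvtColor(c['img'],cv2.COLOR_RGB2BGR))
    return c
def rot(c):
    o=np.array(c['orientation'],float)
    return o if o.shape==(3,3) else R.from_rotvec(o).as_matrix() if o.size==3 else R.from_quat(o).as_matrix()
def K(c): return np.array([[c['fx'],0,c['cx']],[0,c['fy'],c['cy']],[0,0,1.]])
def pix2w(c,uv,z):
    p=cv2.undistortPoints(np.array(uv,float).reshape(-1,1,2),K(c),np.array(c['dist'],float)).reshape(-1,2)
    d=np.c_[p,np.ones(len(p))]@rot(c).T; o=np.array(c['position'])
    return o+d*((z-o[2])/d[:,2])[:,None]
def w2pix(c,P):
    Rw=rot(c).T; t=-Rw@np.array(c['position'])
    return cv2.projectPoints(np.array(P,float).reshape(-1,1,3),cv2.Rodrigues(Rw)[0],t,K(c),np.array(c['dist'],float))[0].reshape(-1,2)
E
python3 - <<'E'
from h import *
for n in('top','side'):
    c=cap(n,n+'0.png'); print({k:v for k,v in c.items() if k!='img'})
s=env.sense(); print({k:np.round(v,3) for k,v in s.items()}, env.grip_depth)
a=[cv2.imread(f'pics/{n}0.png') for n in('top','side')]
E
```

```text
pics
{'fx': 380.85030986558127, 'fy': 380.85030986558127, 'cx': 258.4185053239613, 'cy': 195.154826542078, 'dist': array([-0.01537066,  0.        ,  0.        ,  0.        ,  0.        ]), 'position': array([0.35525499, 0.00158577, 1.20768884]), 'orientation': array([-2.15779462,  2.12792796, -0.14678007])}
{'fx': 416.2193802933415, 'fy': 416.2193802933415, 'cx': 254.13606044025235, 'cy': 195.08589767237106, 'dist': array([-0.01191949,  0.        ,  0.        ,  0.        ,  0.        ]), 'position': array([0.05481091, 0.863547  , 0.74793581]), 'orientation': array([-0.67037106,  2.50372759, -1.31974163])}
{'clock': np.float64(0.1), 'q': array([ 1.245,  0.469, -0.049,  1.534,  0.024,  1.141, -0.082]), 'dq': array([ 0.   , -0.003, -0.   , -0.001,  0.   , -0.   ,  0.   ]), 'joint_torque': array([ 1.0000e-03, -5.1152e+01, -4.7000e-02, -2.3839e+01,  1.1000e-02,
        4.0000e-03, -0.0000e+00]), 'ee_pos': array([ 0.197, -0.645,  0.23 ]), 'eef_rot': array([ 2.062,  0.31 , -2.063]), 'contact_force': array([ 0.714, -0.647,  0.288]), 'moment': array([-0.011, -0.024,  0.037]), 'gripper_width': np.float64(0.085)} -0.0187
```

View pics/top0.png

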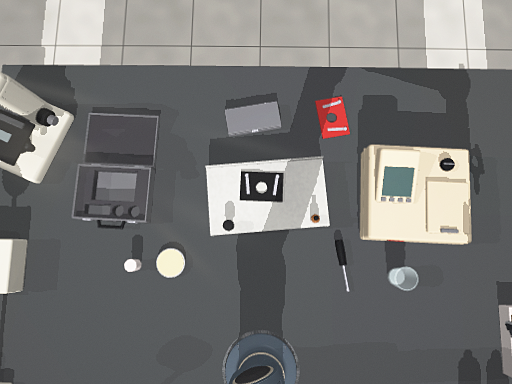

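View pics/side0.png

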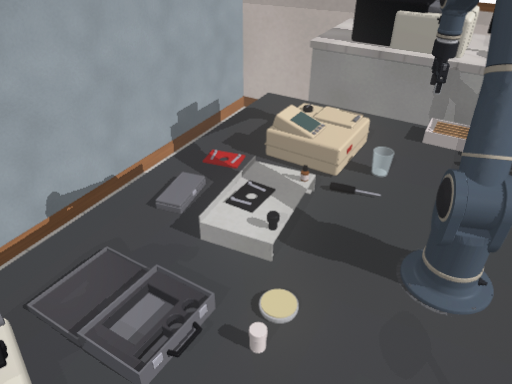

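The top view has +x up and +y left. The case is on the left (+y) at about (113,193). The riser spans about (207–329, 157–235), with the plate around (262,186). The eyepiece is at (228,225) and the oil bottle at (315,217). Next I'll fit the corners on an enlarged crop.

Run:
```python
import cv2
a=cv2.imread('pics/top0.png')[145:245,200:335]
cv2.imwrite('pics/c0.png',cv2.resize(a,None,fx=5.9,fy=5.9,interpolation=cv2.INTER_CUBIC))
from h import *
g=cv2.cvtColor(cv2.imread('pics/top0.png'),cv2.COLOR_BGR2GRAY)
m=np.zeros_like(g); m[160:205,232:292]=(g[160:205,232:292]<60)
n,l,st,ce=cv2.connectedComponentsWithStats(m); print(st[1:])
```

```text
[[238 161   9   1   9]
 [251 160   9   1   9]
 [232 162   3   1   3]
 [240 172  43  30 903]]
```

View pics/c0.png

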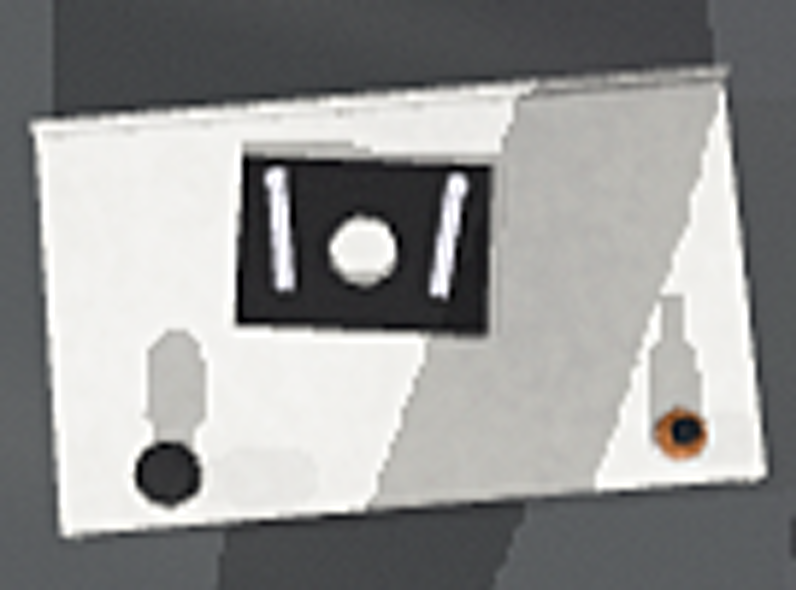

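The crop shows the plate with corners at (243,153), (491,165), (488,335) and (238,323). The riser's front corners are at (63,535) and (767,480), and the lip-top corners at (33,123) and (729,70).

```bash
cat >> h.py <<'E'
def fr(p,o,th):  # world->frame xy
    c,s=np.cos(th),np.sin(th); return (np.asarray(p)[...,:2]-o)@np.array([[c,-s],[s,c]])
def toW(p,o,th):
    c,s=np.cos(th),np.sin(th); return np.asarray(p)@np.array([[c,s],[-s,c]])+o
E
python3 - <<'E'
from h import *
c=cap('top'); f=lambda l:(np.array(l,float)+.5)/5.9-.5+[200,145]
fl,frr=pix2w(c,f([(63,535),(767,480)]),.06)[:,:2]
rl,rr=pix2w(c,f([(33,122),(729,70)]),.078)[:,:2]
print('front',fl,frr,np.linalg.norm(fl-frr),'rear',rl,rr,np.linalg.norm(rl-rr),'depth',np.linalg.norm(fl-rl),np.linalg.norm(frr-rr))
y=(fl-frr)+(rl-rr); th=np.arctan2(-y[0],y[1]); o=(fl+frr+rl+rr)/4
print('riser o',o,'th',th)
P=pix2w(c,f([(243,153),(491,165),(488,335),(238,323)]),.066)[:,:2]
print('plate sizes',[np.linalg.norm(P[i]-P[i-1]) for i in range(4)])
print('plate W',P.mean(0),'in riser',fr(P.mean(0),o,th)); d=P[0]-P[1]+P[3]-P[2]; print('th plate',np.arctan2(-d[0],d[1]), 'corners', fr(P,o,th).round(3))
print('clip scr',fr(pix2w(c,f([(275,175),(458,185)]),.07),o,th))
print('hole',fr(pix2w(c,f([(363,248)]),.066),o,th))
print('bott/eyep',fr(pix2w(c,f([(683,432),(168,473)]),.11),o,th))
print(R.from_rotvec(env.sense()['eef_rot']).as_matrix().round(3))
E
```

```text
front [0.39845847 0.15446366] [ 0.43141496 -0.20379355] 0.3597698677027099 rear [0.60902035 0.17441825] [ 0.64106176 -0.18363685] 0.3594858937930268 depth 0.21150529258726736 0.21061355916104585
riser o [ 0.51998889 -0.01463712] th 0.09049179712370387
plate sizes [np.float64(0.08895784348284949), np.float64(0.12865415168842279), np.float64(0.08876370377121832), np.float64(0.12825547073392848)]
plate W [0.54991007 0.00280156] in riser [0.03137467 0.01466341]
th plate -0.03554924799771646 corners [[ 0.084  0.074]
 [ 0.067 -0.054]
 [-0.021 -0.045]
 [-0.005  0.083]]
clip scr [[ 0.07001791  0.05820577]
 [ 0.05748822 -0.0354597 ]]
hole [[0.02911771 0.01582935]]
bott/eyep [[-0.08130623 -0.13261404]
 [-0.08202141  0.11996616]]
[[-0.     0.292 -0.956]
 [ 0.001 -0.956 -0.292]
 [-1.    -0.001  0.   ]]
```

The fit agrees with the given sizes to 1–2 mm. Riser yaw is +0.090. In the riser frame the plate is at (0.031, 0.015), turned −0.126.

Plan:
1. Square the open hand to the riser.
2. Push the plate +x onto the lip with both fingers.
3. Push it +y.
4. Snug it against the lip again.

Emit:
drive_tool(
  moves=[
    [-0.03, 0, 0, 1.5, 0, 0],
    [-0.03, 0, 0, 1.45, 0, 0],
    [-0.02, -0.055, -0.055, 0, 0, 0],
    [0, -0.055, -0.055, 0, 0, 0],
    [0, -0.055, -0.055, 0, 0, 0],
  ],
  hand=0,
)

```text
refused, turn out of range in row 1
```

Emit:
drive_tool(
  moves=[
    [0, -0.055, -0.055, 0, 0, 0],
    [0, -0.055, -0.055, 0, 0, 0],
    [0, -0.07, -0.03, 0, 0, 0],
    [0, -0.07, -0.03, 0, 0, 0],
    [0, -0.07, -0.03, 0, 0, 0],
  ],
)

```text
clock: 0.57
ee_pos: [0.2465, -0.4611, 0.2308]
eef_rot: [2.062, 0.309, -2.062]
contact_force: [1.6, 0.1, 0.2]
gripper_width: 0.0854
```

```bash
cat >> h.py <<'E'
O=np.array([.520,-.0146]); TH=.0905
def tcp():
    s=env.sense(); M=R.from_rotvec(s['eef_rot']).as_matrix(); y=M[:,1]
    print('t',s['clock'].round(2),'riser xy',fr(s['ee_pos'],O,TH).round(4),'z',s['ee_pos'][2].round(4),'tooly yaw-riser(-pi/2)',round(float(np.arctan2(y[1],y[0])-TH+np.pi/2),4),'tilt',M[2].round(3),'F',np.round(s['contact_force'],2),s['gripper_width'])
E
python3 -c "from h import *; tcp()"
```

```text
Traceback (most recent call last):
  File "h.py", line 26, in tcp
    print('t',s['clock'].round(2),'riser xy',fr(s['ee_pos'],O,TH).round(4),'z',s['ee_pos'][2].round(4),'tooly yaw-riser(-pi/2)',round(float(np.arctan2(y[1],y[0])-TH+np.pi/2),4),'tilt',M[2].round(3),'F',np.round(s['contact_force'],2),s['gripper_width'])
              ^^^^^^^^^^^^^^^^
AttributeError: 'float' object has no attribute 'round'
```

Emit:
drive_tool(
  moves=[
    [-0.03, 0, -0.06, 0.98, 0, 0],
    [-0.03, 0, -0.06, 0.98, 0, 0],
    [-0.02, 0, -0.06, 0.98, 0, 0],
    [0, -0.07, -0.035, 0, 0, 0],
    [0, -0.07, -0.035, 0, 0, 0],
  ],
  hand=0,
)

```text
clock: 0.98
ee_pos: [0.3637, -0.3697, 0.2716]
eef_rot: [2.176, 0.097, -2.174]
contact_force: [0.9, 0.7, -0.2]
gripper_width: 0.0852
```

```bash
sed -i "s/s\['clock'\].round(2)/round(s['clock'],2)/; s/s\['ee_pos'\]\[2\].round(4)/round(float(s['ee_pos'][2]),4)/" h.py
python3 -c "from h import *; tcp()"
```

```text
t 0.98 riser xy [-0.1878 -0.3395] z 0.2716 tooly yaw-riser(-pi/2) -0.0002 tilt [-1.     0.001 -0.001] F [ 0.85  0.72 -0.2 ] 0.08519197064655964
```

Emit:
drive_tool(
  moves=[
    [0, -0.071, -0.0276, 0, 0, 0],
    [0, -0.071, -0.0276, 0, 0, 0],
    [0, -0.071, -0.0276, 0, 0, 0],
    [0, -0.071, -0.0276, 0, 0, 0],
    [0, -0.071, -0.0276, 0, 0, 0],
  ],
)

```text
clock: 1.4
ee_pos: [0.4147, -0.185, 0.2713]
eef_rot: [2.175, 0.099, -2.174]
contact_force: [1.0, -0.4, 1.3]
gripper_width: 0.0854
```

Emit:
drive_tool(
  moves=[
    [0, -0.071, -0.0276, 0, 0, 0],
    [0, -0.071, -0.0276, 0, 0, 0],
    [0, -0.071, -0.0276, 0, 0, 0],
    [0, -0.071, -0.0276, 0, 0, 0],
    [0, -0.071, -0.0276, 0, 0, 0],
  ],
)

```text
clock: 1.82
ee_pos: [0.4671, -0.0021, 0.2714]
eef_rot: [2.175, 0.099, -2.174]
contact_force: [0.8, -0.2, -0.8]
gripper_width: 0.0854
```

Emit:
drive_tool(
  moves=[
    [0.06, 0, 0, 0, 0, 0],
    [0.06, 0, 0, 0, 0, 0],
    [0.06, 0, 0, 0, 0, 0],
    [0.06, 0, 0, 0, 0, 0],
    [0, 0, 0, 0, 0, 0],
  ],
)

```text
clock: 2.23
ee_pos: [0.4629, -0.0042, 0.1465]
eef_rot: [2.163, 0.101, -2.187]
contact_force: [-1.3, -1.1, 0.3]
gripper_width: 0.0853
```

Run:
```python
from h import *; tcp()
c=cap('side'); a=c['img'][120:260,170:350]
cv2.imwrite('pics/s1.png',cv2.cvtColor(cv2.resize(a,None,fx=4,fy=4,interpolation=cv2.INTER_CUBIC),cv2.COLOR_RGB2BGR))
```

```text
t 2.23 riser xy [-0.0559  0.0155] z 0.1465 tooly yaw-riser(-pi/2) 0.0016 tilt [-1.    -0.001  0.011] F [-1.26 -1.1   0.28] 0.08531242895328096
```

View pics/s1.png

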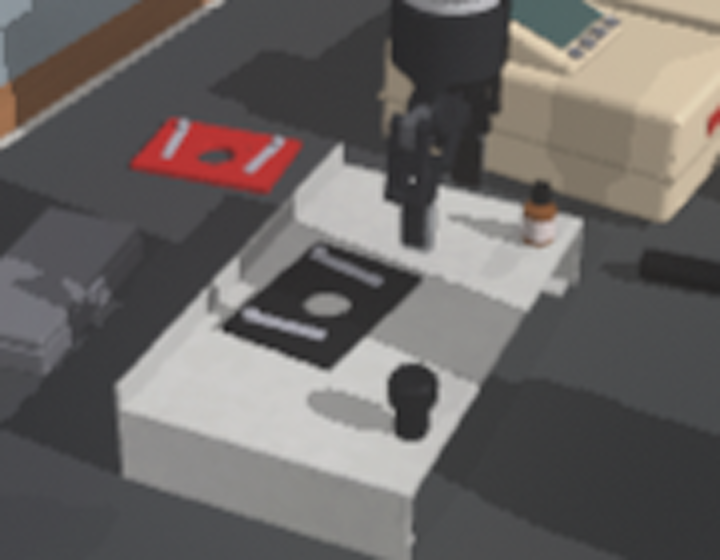

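The open hand is above the riser just in front of the plate, clear of the eyepiece and bottle. Next I lower it until the tips are near the surface; the open tips sit about 13 mm above the TCP.

Emit:
drive_tool(
  moves=[
    [0.04, 0, 0, 0, 0, 0],
    [0.04, 0, 0, 0, 0, 0],
    [0.04, 0, 0, 0, 0, 0],
    [0.02, 0, 0, 0, 0, 0],
    [0, 0, 0, 0, 0, 0],
  ],
)

```text
clock: 2.7
ee_pos: [0.4671, -0.004, 0.0811]
eef_rot: [2.173, 0.099, -2.176]
contact_force: [-0.4, 0.3, -0.2]
gripper_width: 0.0859
```

Emit:
drive_tool(
  moves=[
    [0.02, 0, 0, 0, 0, 0],
    [0.01, 0, 0, 0, 0, 0],
    [0.006, 0, 0, 0, 0, 0],
    [0, 0, 0, 0, 0, 0],
    [0, 0, 0, 0, 0, 0],
  ],
)

```text
clock: 3.12
ee_pos: [0.4675, -0.0038, 0.0636]
eef_rot: [2.175, 0.1, -2.174]
contact_force: [-0.6, 0.1, 0.2]
gripper_width: 0.0856
```

```bash
python3 -c "from h import *; tcp()"
```

```text
t 3.12 riser xy [-0.0513  0.0155] z 0.0636 tooly yaw-riser(-pi/2) 0.0011 tilt [-1.     0.    -0.001] F [-0.6   0.06  0.2 ] 0.08560748113120795
```

Emit:
drive_tool(
  moves=[
    [0.016, 0, 0, 0, 0, 0],
    [0.006, 0, 0, 0, 0, 0],
    [0, 0, 0, 0, 0, 0],
    [0, 0, 0, 0, 0, 0],
  ],
)

```text
clock: 3.45
ee_pos: [0.467, -0.0038, 0.052]
eef_rot: [2.174, 0.1, -2.175]
contact_force: [-0.6, 0.9, 0.1]
gripper_width: 0.0857
```

Emit:
drive_tool(
  moves=[
    [0.003, 0, 0, 0, 0, 0],
    [0, 0, 0, 0, 0, 0],
    [0, 0, 0, 0, 0, 0],
  ],
)

```text
clock: 3.7
ee_pos: [0.4673, -0.0039, 0.0508]
eef_rot: [2.175, 0.099, -2.174]
contact_force: [0.9, 0.2, 0.2]
gripper_width: 0.0855
```

Emit:
drive_tool(
  moves=[
    [0.003, 0, 0, 0, 0, 0],
    [0, 0, 0, 0, 0, 0],
    [0, 0, 0, 0, 0, 0],
  ],
)

```text
clock: 3.95
ee_pos: [0.4672, -0.0039, 0.0493]
eef_rot: [2.175, 0.099, -2.175]
contact_force: [0.4, -0.0, -0.4]
gripper_width: 0.0855
```

Emit:
drive_tool(
  moves=[
    [0.002, 0, -0.012, 0, 0, 0],
    [0, 0, -0.012, 0, 0, 0],
    [0, 0, -0.012, 0, 0, 0],
    [0, 0, -0.008, 0, 0, 0],
    [0, 0, -0.008, 0, 0, 0],
  ],
)

```text
clock: 4.37
ee_pos: [0.4931, -0.0018, 0.0481]
eef_rot: [2.173, 0.098, -2.176]
contact_force: [-1.7, -0.8, 0.9]
gripper_width: 0.0852
```

Emit:
drive_tool(
  moves=[
    [0, 0, -0.008, 0, 0, 0],
    [0, 0, -0.008, 0, 0, 0],
    [0, 0, -0.008, 0, 0, 0],
    [0, 0, -0.008, 0, 0, 0],
    [0, 0, 0, 0, 0, 0],
  ],
)

```text
clock: 4.78
ee_pos: [0.5103, 0.0004, 0.0484]
eef_rot: [2.176, 0.101, -2.173]
contact_force: [-0.5, 0.2, 0.4]
gripper_width: 0.0854
```

Run:
```python
from h import *; tcp()
c=cap('side'); a=c['img'][150:260,190:330]
cv2.imwrite('pics/s2.png',cv2.cvtColor(cv2.resize(a,None,fx=5,fy=5,interpolation=cv2.INTER_CUBIC),cv2.COLOR_RGB2BGR))
```

```text
t 4.78 riser xy [-0.0083  0.0158] z 0.0484 tooly yaw-riser(-pi/2) 0.0014 tilt [-1.    -0.001 -0.002] F [-0.52  0.2   0.38] 0.0854147936942708
```

View pics/s2.png

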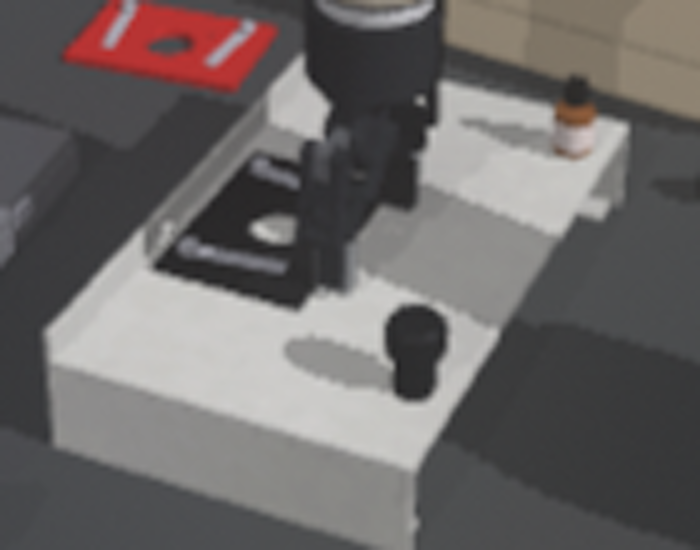

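The plate is now squared by both fingers, and a gap to the lip remains (about 9 mm by calculation). I'll close it slowly and watch the force.

Emit:
drive_tool(
  moves=[
    [0, 0, -0.005, 0, 0, 0],
    [0, 0, -0.005, 0, 0, 0],
    [0, 0, -0.003, 0, 0, 0],
    [0, 0, 0, 0, 0, 0],
  ],
)

```text
clock: 5.17
ee_pos: [0.5156, 0.0007, 0.0483]
eef_rot: [2.174, 0.1, -2.174]
contact_force: [-1.7, -0.0, 1.2]
gripper_width: 0.0856
```

Emit:
drive_tool(
  moves=[
    [0, 0, -0.003, 0, 0, 0],
    [0, 0, 0, 0, 0, 0],
    [0, 0, 0, 0, 0, 0],
  ],
)

```text
clock: 5.42
ee_pos: [0.5171, 0.0007, 0.0483]
eef_rot: [2.175, 0.1, -2.174]
contact_force: [-1.4, -0.1, 2.4]
gripper_width: 0.0858
```

Emit:
drive_tool(
  moves=[
    [0, 0, -0.003, 0, 0, 0],
    [0, 0, 0, 0, 0, 0],
    [0, 0, 0, 0, 0, 0],
  ],
)

```text
clock: 5.67
ee_pos: [0.5189, 0.0009, 0.0483]
eef_rot: [2.175, 0.1, -2.174]
contact_force: [-1.0, -0.5, 1.0]
gripper_width: 0.0855
```

Emit:
drive_tool(
  moves=[
    [0, 0, -0.002, 0, 0, 0],
    [0, 0, 0, 0, 0, 0],
    [0, 0, 0, 0, 0, 0],
  ],
)

```text
clock: 5.92
ee_pos: [0.5197, 0.0009, 0.0483]
eef_rot: [2.175, 0.099, -2.174]
contact_force: [-1.8, 0.9, 1.5]
gripper_width: 0.0855
```

Emit:
drive_tool(
  moves=[
    [0, 0, -0.002, 0, 0, 0],
    [0, 0, 0, 0, 0, 0],
    [0, 0, 0, 0, 0, 0],
  ],
)

```text
clock: 6.17
ee_pos: [0.5207, 0.001, 0.0483]
eef_rot: [2.175, 0.1, -2.174]
contact_force: [-2.2, -0.6, 1.4]
gripper_width: 0.0856
```

Emit:
drive_tool(
  moves=[
    [0, 0, -0.002, 0, 0, 0],
    [0, 0, 0, 0, 0, 0],
    [0, 0, 0, 0, 0, 0],
  ],
)

```text
clock: 6.42
ee_pos: [0.5212, 0.001, 0.0483]
eef_rot: [2.174, 0.099, -2.175]
contact_force: [-2.9, -0.8, 2.2]
gripper_width: 0.0854
```

Emit:
drive_tool(
  moves=[
    [0, 0, -0.003, 0, 0, 0],
    [0, 0, 0, 0, 0, 0],
    [0, 0, 0, 0, 0, 0],
  ],
)

```text
clock: 6.67
ee_pos: [0.5213, 0.001, 0.0482]
eef_rot: [2.17, 0.099, -2.178]
contact_force: [-7.0, -0.4, 6.1]
gripper_width: 0.0855
```

Emit:
drive_tool(
  moves=[
    [0, 0, -0.003, 0, 0, 0],
    [0, 0, 0, 0, 0, 0],
    [0, 0, 0, 0, 0, 0],
  ],
)

```text
clock: 6.92
ee_pos: [0.5213, 0.001, 0.048]
eef_rot: [2.166, 0.098, -2.181]
contact_force: [-10.0, -1.2, 8.2]
gripper_width: 0.0855
```

The hand stalled at about 10 N, so the plate is against the lip. Next I back off, rise, and move to the right-hand short edge with the fingers shut.

Emit:
drive_tool(
  moves=[
    [0, 0, 0.03, 0, 0, 0],
    [0, 0, 0.03, 0, 0, 0],
    [-0.08, 0, 0, 0, 0, 0],
    [-0.08, 0, 0, 0, 0, 0],
    [0, 0.06, 0, 0, 0, 0],
  ],
)

```text
clock: 7.33
ee_pos: [0.5035, -0.0247, 0.1356]
eef_rot: [2.189, 0.113, -2.152]
contact_force: [0.7, 0.3, 0.1]
gripper_width: 0.0853
```

Emit:
drive_tool(
  moves=[
    [0, 0.07, 0, 0, 0, 0],
    [0, 0.07, -0.03, 0, 0, 0],
    [0, 0, -0.07, 0, 0, 0],
    [0, 0, -0.065, 0, 0, 0],
    [0, 0, 0, 0, 0, 0],
  ],
  hand=1,
)

```text
clock: 7.75
ee_pos: [0.5933, -0.0932, 0.1293]
eef_rot: [2.187, 0.1, -2.164]
contact_force: [0.4, 0.8, 0.1]
gripper_width: 0.0256
```

Run:
```python
from h import *; tcp()
c=cap('side'); a=c['img'][150:260,190:330]
cv2.imwrite('pics/s3.png',cv2.cvtColor(cv2.resize(a,None,fx=5,fy=5,interpolation=cv2.INTER_CUBIC),cv2.COLOR_RGB2BGR))
```

```text
t 7.75 riser xy [ 0.0659 -0.0849] z 0.1293 tooly yaw-riser(-pi/2) 0.0003 tilt [-1.    -0.001 -0.01 ] F [0.36 0.8  0.12] 0.025569487647236187
```

View pics/s3.png

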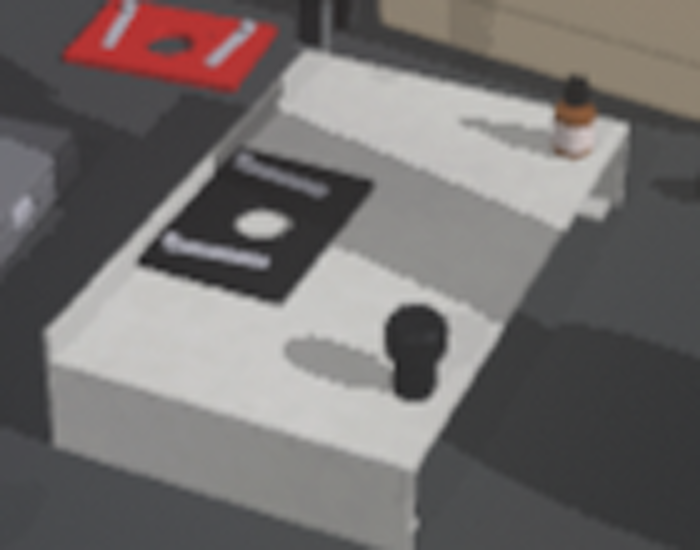

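The plate lies snug and parallel along the lip. Its front corners in the crop are at (283,302) and (375,182). I'll compute its y and lower the hand.

Emit:
drive_tool(
  moves=[
    [0.04, 0, 0.012, 0, 0, 0],
    [0.04, 0, 0, 0, 0, 0],
    [0.03, 0, 0, 0, 0, 0],
    [0.01, 0, 0, 0, 0, 0],
    [0, 0, 0, 0, 0, 0],
  ],
)

```text
clock: 8.22
ee_pos: [0.5788, -0.0937, 0.0672]
eef_rot: [2.172, 0.101, -2.177]
contact_force: [-0.1, 0.1, 0.2]
gripper_width: -0.0002
```

Run:
```python
from h import *; tcp()
c=cap('side')
print(fr(pix2w(c,(np.array([(283,300),(375,181)])+.5)/5-.5+[190,150],.066),O,TH))
```

```text
t 8.22 riser xy [ 0.0514 -0.0841] z 0.0672 tooly yaw-riser(-pi/2) 0.0015 tilt [-1.    -0.     0.002] F [-0.15  0.12  0.2 ] -0.00016262423407845767
[[ 0.01397245  0.08626934]
 [ 0.01555748 -0.0449349 ]]
```

Emit:
drive_tool(
  moves=[
    [0.005, 0, -0.006, 0, 0, 0],
    [0.003, 0, 0, 0, 0, 0],
    [0.001, -0.01, 0, 0, 0, 0],
    [0, -0.012, 0, 0, 0, 0],
    [0, -0.012, 0, 0, 0, 0],
  ],
)

```text
clock: 8.68
ee_pos: [0.5815, -0.0759, 0.0642]
eef_rot: [2.175, 0.1, -2.174]
contact_force: [0.6, -0.6, -0.4]
gripper_width: 0.0002
```

Emit:
drive_tool(
  moves=[
    [0, -0.012, 0, 0, 0, 0],
    [0, -0.012, 0, 0, 0, 0],
    [0, -0.012, 0, 0, 0, 0],
    [0, -0.012, 0, 0, 0, 0],
    [0, -0.012, 0, 0, 0, 0],
  ],
)

```text
clock: 9.1
ee_pos: [0.5787, -0.047, 0.0639]
eef_rot: [2.174, 0.098, -2.174]
contact_force: [0.0, -2.3, 0.6]
gripper_width: 0.0
```

Emit:
drive_tool(
  moves=[
    [0, -0.012, 0, 0, 0, 0],
    [0, -0.012, 0, 0, 0, 0],
    [0, -0.012, 0, 0, 0, 0],
    [0, -0.012, 0, 0, 0, 0],
    [0, 0, 0, 0, 0, 0],
  ],
)

```text
clock: 9.52
ee_pos: [0.5763, -0.0209, 0.0639]
eef_rot: [2.174, 0.103, -2.174]
contact_force: [-0.4, -0.9, -0.2]
gripper_width: 0.0001
```

Run:
```python
from h import *; tcp()
c=cap('side'); a=c['img'][150:260,190:330]
cv2.imwrite('pics/s4.png',cv2.cvtColor(cv2.resize(a,None,fx=5,fy=5,interpolation=cv2.INTER_CUBIC),cv2.COLOR_RGB2BGR))
```

```text
t 9.52 riser xy [ 0.0555 -0.0113] z 0.0639 tooly yaw-riser(-pi/2) 0.003 tilt [-1.    -0.001 -0.   ] F [-0.38 -0.89 -0.24] 9.222080542015133e-05
```

View pics/s4.png

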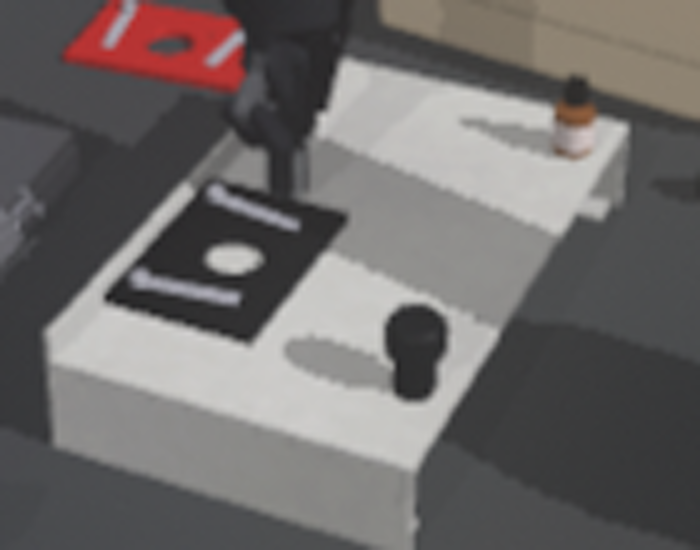

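The plate slides along the lip cleanly and is still parallel. Its front corners are at (252,343) and (349,213). The tips overlap the plate by only about 2 mm, so I'll drop 1 mm and carry on.

Emit:
drive_tool(
  moves=[
    [0.002, -0.01, 0, 0, 0, 0],
    [0, -0.012, 0, 0, 0, 0],
    [0, -0.012, 0, 0, 0, 0],
    [0, -0.012, 0, 0, 0, 0],
    [0, -0.012, 0, 0, 0, 0],
  ],
)

```text
clock: 9.98
ee_pos: [0.5736, 0.0068, 0.0627]
eef_rot: [2.174, 0.1, -2.175]
contact_force: [0.7, -2.0, 0.8]
gripper_width: 0.0001
```

Run:
```python
from h import *
c=cap('side'); tcp()
print(fr(pix2w(c,(np.array([(252,342),(349,213)])+.5)/5-.5+[190,150],.066),O,TH))
```

```text
t 10.03 riser xy [0.0553 0.0184] z 0.0628 tooly yaw-riser(-pi/2) 0.0033 tilt [-1.    -0.002 -0.   ] F [ 0.42  1.1  -1.08] -5.486120569580271e-05
[[ 0.01275917  0.12739238]
 [ 0.01577139 -0.00715779]]
```

Emit:
drive_tool(
  moves=[
    [0, -0.014, 0, 0, 0, 0],
    [0, -0.014, 0, 0, 0, 0],
    [0, -0.014, 0, 0, 0, 0],
    [0, -0.014, 0, 0, 0, 0],
    [0, -0.014, 0, 0, 0, 0],
  ],
)

```text
clock: 10.45
ee_pos: [0.5704, 0.0418, 0.0628]
eef_rot: [2.174, 0.1, -2.175]
contact_force: [0.7, -0.8, 0.1]
gripper_width: -0.0002
```

Emit:
drive_tool(
  moves=[
    [0, -0.012, 0, 0, 0, 0],
    [0, -0.006, 0, 0, 0, 0],
    [0, 0, 0, 0, 0, 0],
    [0, 0, 0, 0, 0, 0],
  ],
)

```text
clock: 10.78
ee_pos: [0.5698, 0.0504, 0.0628]
eef_rot: [2.175, 0.101, -2.174]
contact_force: [0.8, -0.1, -0.3]
gripper_width: 0.0003
```

Run:
```python
from h import *; tcp()
c=cap('side'); a=c['img'][150:260,190:330]
cv2.imwrite('pics/s5.png',cv2.cvtColor(cv2.resize(a,None,fx=5,fy=5,interpolation=cv2.INTER_CUBIC),cv2.COLOR_RGB2BGR))
```

```text
t 10.78 riser xy [0.0555 0.0603] z 0.0628 tooly yaw-riser(-pi/2) 0.0016 tilt [-1.    -0.001 -0.   ] F [ 0.85 -0.1  -0.3 ] 0.00032142668919073224
```

View pics/s5.png

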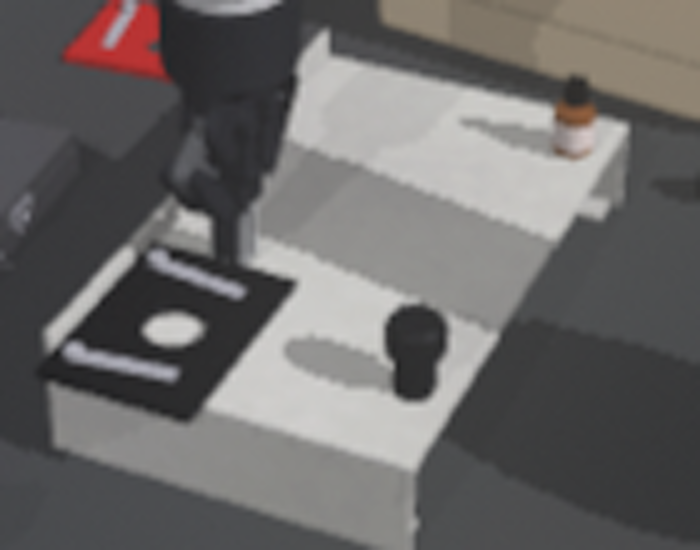

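The plate now overhangs the left end and is still parallel. Its front corners are at (187,419) and (295,280), and the riser's front-left corner is at (416,469).

Run:
```python
from h import *
c=cap('side'); f=lambda l:(np.array(l)+.5)/5-.5+[190,150]
print(fr(pix2w(c,f([(187,418),(295,279)]),.066),O,TH), fr(pix2w(c,f([(416,469)]),.06),O,TH))
```

```text
[[0.01483341 0.19829653]
 [0.01637238 0.06566024]] [[-0.10356976  0.17869426]]
```

The plate is at y ≈ 0.132 and needs about 12.5 mm more.

Emit:
drive_tool(
  moves=[
    [0, -0.01, 0, 0, 0, 0],
    [0, -0.01, 0, 0, 0, 0],
    [0, -0.005, 0, 0, 0, 0],
    [0, 0, 0, 0, 0, 0],
    [0, 0, 0, 0, 0, 0],
  ],
)

```text
clock: 11.3
ee_pos: [0.5686, 0.0629, 0.0629]
eef_rot: [2.175, 0.101, -2.174]
contact_force: [-0.4, 1.3, 0.1]
gripper_width: -0.0002
```

Emit:
drive_tool(
  moves=[
    [0, 0.04, 0, 0, 0, 0],
    [0, 0.04, 0, 0, 0, 0],
    [-0.08, 0, 0, 0, 0, 0],
    [-0.08, 0, 0, 0, 0, 0],
    [-0.08, 0, 0.03, 0, 0, 0],
  ],
)

```text
clock: 11.72
ee_pos: [0.5595, 0.021, 0.1832]
eef_rot: [2.178, 0.1, -2.174]
contact_force: [0.5, -0.2, 1.3]
gripper_width: 0.0002
```

Emit:
drive_tool(
  moves=[
    [0, 0.08, 0, 0, 0, 0],
    [0, 0.08, 0, 0, 0, 0],
    [0, 0.08, 0, 0, 0, 0],
    [0, 0.08, 0, 0, 0, 0],
    [0, 0, 0, 0, 0, 0],
  ],
)

```text
clock: 12.13
ee_pos: [0.5719, -0.1495, 0.1816]
eef_rot: [2.179, 0.078, -2.179]
contact_force: [0.9, -1.5, -0.2]
gripper_width: 0.0002
```

Run:
```python
from h import *; tcp()
c=cap('top'); a=c['img'][145:245,190:325]
cv2.imwrite('pics/t6.png',cv2.cvtColor(cv2.resize(a,None,fx=5.9,fy=5.9,interpolation=cv2.INTER_CUBIC),cv2.COLOR_RGB2BGR))
```

```text
t 12.13 riser xy [ 0.0395 -0.139 ] z 0.1816 tooly yaw-riser(-pi/2) -0.0127 tilt [-1.     0.006  0.   ] F [ 0.86 -1.51 -0.24] 0.00023384261071981462
```

View pics/t6.png

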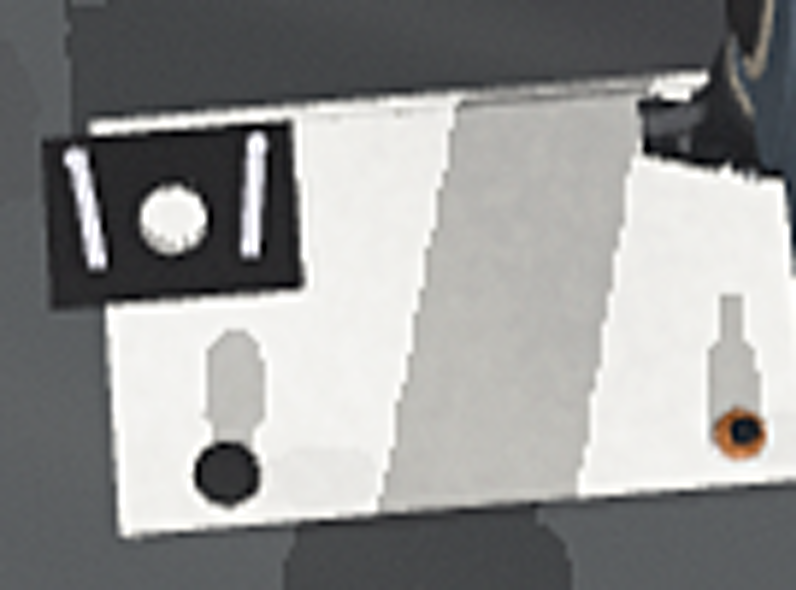

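The top crop shows the plate overhanging the left end, with corners at (42,142), (292,122), (303,287) and (53,307). The eyepiece and bottle have not moved (the crop origin is shifted by 10 px).

Run:
```python
from h import *
c=cap('top'); f=lambda l:(np.array(l,float)+.5)/5.9-.5+[190,145]
P=pix2w(c,f([(42,142),(292,122),(303,287),(53,307)]),.066)
q=fr(P,O,TH); print(q.round(4),q.mean(0)); d=q[0]-q[1]+q[3]-q[2]; print('ang',np.arctan2(-d[0],d[1]))
print(fr(pix2w(c,f([(122,536)]),.06),O,TH), fr(pix2w(c,f([(173,219)]),.066),O,TH))
# dark blob
g=cv2.cvtColor(c['img'],cv2.COLOR_RGB2GRAY)
# subpixel edge of rear: profile white gap between plate and lip
print('rear edge lip inner pix', w2pix(c,[list(toW([.102,y],O,TH))+[.06] for y in(.17,.09)]))
```

```text
[[0.1    0.2083]
 [0.1005 0.078 ]
 [0.0136 0.0783]
 [0.0131 0.2072]] [0.0567881  0.14297525]
ang 0.003708540707818254
[[-0.10627071  0.17938581]] [[0.05417    0.14285888]]
rear edge lip inner pix [[209.39193388 167.48815932]
 [235.27984845 165.51406951]]
```

The plate measures x = 0.057, y = 0.143 with an angle of 0.004 rad, all inside the limits, and the hand is clear at z = 0.18.

```bash
python3 -c "
from h import *; tcp(); print(finish_job())"
```

```text
t 12.23 riser xy [ 0.0405 -0.1303] z 0.1816 tooly yaw-riser(-pi/2) -0.0038 tilt [-1.  0.  0.] F [ 0.18  0.38 -0.18] -0.00017655196295212778
the job is handed in; nothing more can be done
None
```

The plate is in place and the job is handed in at about 12 s; the handing-in gave no verdict. With the hand open, I pushed the plate onto the rear lip using both fingertips, until it stalled at about 10 N. Then I shut the hand, slid the plate along the lip towards the case on the left, and backed off upwards.

**Plate:** the last top view puts it at x = 0.057 and y = 0.143 m in the riser's frame, so about 28 mm sticks out past the end. It is parallel to the lip within 0.004 rad. It looked flat in the pictures, but I did not measure its tilt or height.

**Surroundings:** the eyepiece and the oil bottle looked unmoved in the last top view. I did not measure the other bystanders again. The hand ended clear at z = 0.18 m with no contact force.

**Checks that differed:** the side camera had read about 1–2 mm off the top camera in x, which is within calibration. My first move call was refused because a turn was over the limit, so the second call ran before the hand had been turned or raised. It did no harm.

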